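# Latch the coffee money box and clip the snap hook through its eye

## Robot

A 6-joint arm with a two-finger parallel gripper is mounted at the origin on a cart in front of the work surface, level with it; the furniture and walls round the work are solid. World frame = base frame: x ahead of the robot, y to its left, z up, the work surface at z = 0. Lengths are in m, angles in degrees, forces in N, time in s.
With the tool pointing down it reaches from about 0.425 to 0.925 m from the base axis. Payload 12.5 kg.
Tool frame: the origin (TCP) lies on the centre line of the jaws, within the pads' length; the fingertips stand bot.tips_ahead ahead of it and the grasp point (between the pads) lies 2 mm behind it (bot.tips_ahead is the distance from the TCP to the fingertips, in m); z points along the fingers, y is the line along which they close (so a half turn about z gives the same grasp; the last joint's range is limited). The gripper opens to 85 mm and grips with 20 to 120 N. Pads are 22 mm wide; open, the fingers measure 114 mm over their backs; the gripper's body (76 mm by 85 mm) begins 54 mm behind the grasp point. The pads swing forward as they close: fully open they stand 13 mm farther back than shut.
Start: joints at [69.408, 28.126, 89.318, -0, 62.55, -6.05], TCP at [0.157, 0.605, 0.248] pointing down, gripper open.
Joint ranges: [-177.58, 177.58], [-47.91, 125.51], [2.72, 160], [-65.01, 245.01], [3.68, 167.84], [-153.87, 153.87]. Speed limits (degrees/s): [127.2, 127.2, 159.86, 180, 180, 180].

## Interface

Orientations are given as [roll, pitch, yaw] about the fixed x, y, z axes, in that order (R = Rz(yaw) Ry(pitch) Rx(roll)).
In Python, from station import bot, eyes, finish_job gives the robot as it stands.
- The arm moves only by the tool arm_command, never from a script. Its argument "motion" is a list that holds one entry, the list of rows, each a list of 5 numbers: the shift along the world's x, y, z each as a share of 40 mm, from -1 to 1, then the turn about the world's z as a share of 0.1 rad, from -1 to 1, then the closure, from -1 (fully open) to 1 (shut). In form: [[[x, y, z, turn, fingers], ...]]. A call has 1 to 20 rows; each row shifts and turns the commanded pose from where the row before left it; what a row does not reach is not made up. A row lasts 1/12 s, in which the tool goes at most 41.7 mm and 7.16 degrees, less where a joint would pass 70% of its speed; a pose out of reach is approached as far as the arm can. A call with a number of a shift or a turn outside -1 to 1 is refused whole. A call with a gripper value outside its range is refused whole. The fingers move at their own pace and stop on an object; the grip force is fixed at half the most. Time passes only in rows, so rows that do not move let the fingers close. It gives the time, the measured TCP pose, the force, the opening and the grip force at its end, in the units of the state.
- bot.get_obs(): the state, without advancing time (a new reading comes with each control period).
- eyes.read_camera(name): name is "scene" or "top" or "wrist"; returns the picture (420x560x3 uint8, red, green, blue); there is no depth.
- eyes.calibration(name): a dict with "mtx" (3x3 intrinsics, pixels), "R" (3x3) and "t" (3): a world point X has camera coordinates R X + t. Camera axes: x right, y down, z forward; pixel columns grow to the right and rows downward; lengths in m; the calibration is good to about 2 mm. A picture is of the moment at which its call begins: read the wrist's pose just before it. calibration takes no time and is no camera call; for the wrist camera it gives the pose at the moment of the call.
- finish_job(): hands the job in; it is judged then, once.
The state is a dict: "time_s": time; "joint_positions": joint angles; "qd": joint speeds; "tau": joint torques, N m; "tcp_pos": TCP position; "orientation": TCP orientation; "ft_force": force on the tool from outside, world axes, zero at the start; "ft_torque": the same for the moment, N m; "opening": finger opening in m; "grip_force": force on a finger pad.
Only numpy, scipy, OpenCV 4.12 (cv2) and the standard library are available. Lean on these libraries where they do the work, as an engineer would, in place of code of your own. Each camera call takes 0.05 s, during which the arm holds its last target. There are 200 camera calls.

## Task

Secure the coffee money box for the night: push the steel latch lever on its sloping lid over towards the back of the box until it snaps down flat, so that the steel eye stands up through the lever's slot. Then take the snap hook out of the wooden desk tidy and clip it onto that eye: press its gate against the eye's bar until the gate springs shut behind the bar, and let go. Do not push the marker, tape, coffee jar or tin about.

Things in the scene. Friction and masses are not known exactly. Their poses are not given: they have to be found in the camera images.
- cash_box: Fixed grey steel money box with a sloping lid, 180 mm deep (x), 150 wide (y), 55 high in front, 160 at the back. Origin: centre of its underside; front faces its -x, z up. The slope runs from the front top edge (x -90, z 55 mm) up to x +60, z 160 (35 degrees), then a flat strip. Latch and eye sit on the slope's centre line.
- lever (a joint): Angle of the steel toggle lever, rad. 0 = open, standing at 75 degrees to the slope (20 degrees from vertical, leaning to the front). Grows as it is pushed over towards the back of the box; 1.309 = shut, flat, pointing up the slope. A spring resists (at most 5 to 7 N at the pad) up to its dead centre at 1.0 rad, then pulls it shut and holds it.
- lever_pivot (a point): The lever's hinge axis (along the box's y), on the centre line low on the slope, 9 mm out of it; box frame x -59, z 87 mm.
- lever_pad (a point): Middle of the lever's push pad, on its outer face (facing the front when open, away from the slope when shut), 92 mm from the hinge axis. Lever 113 mm long, 34 wide, 4 thick, mid-plane through the hinge axis; pad 70 to 103 mm from the axis, then a lip turned up 4 mm; a 16 mm wide slot 16 to 70 mm from the axis lets the eye through.
- eye: Fixed closed staple of 6 mm round steel bar, 39 mm up the slope from the lever's hinge. Origin: centre of its top bar (crown), centre line. x runs up the slope along the crown, y is the box's y, z points out of the slope (35 degrees from vertical, towards the box's front). Crown straight for 20 mm, 24 mm clear between the legs; with the lever shut, crown centre line 33 mm above the lever's face.
- hook: Loose snap hook (carabiner) of 9 mm steel rod with a black grip on its back, 63 mm long (x), 9 thick (y), 67 high (z), 0.1 kg. Origin: inside the opening; z points from gate to grip. Spine's centre line at z +19 mm, lowest point z -21.5; nose surface at x +11, z -17. It starts upright in the tidy's slot, grip up, its x along the tidy's +y. To clip, its flat plane goes square to the eye's x; let go, it may hang loosely.
- hook_grip (a point): Centre of the hook's black grip: 42 mm long (hook x), 13 thick (hook y: pinch it this way), 26 high (hook z 19 to 45 mm); at hook x 0, z 33 mm.
- gate (a joint): Angle of the hook's sprung gate, rad: 0 shut, up to 1.15 pressed inward. Shut, its 6 mm bar lies at hook z -17 mm, from its hinge at x -20 to its tip at x +10. Spring: 1.5 N at the tip to start, about 5 N wide open. The eye's bar passes when it presses near the tip (hook x +5.5, good from +2 to +8 mm) and goes 25 mm in past the gate's closed line (to hook z +8; it meets the spine at z +11.5).
- tidy: Fixed wooden desk tidy, 100 mm (x) by 104 mm (y), 32 high; origin centre of its underside. The hook stands in the 12.5 mm wide slot at x -40 mm that runs along y; slot floor 5 mm up, slot walls 32 mm high. Beside the slot lie a note pad and a pencil, lower than the walls.
- marker: Bystander: white marker pen with a cap, 135 mm long, lying on the counter.
- tape_roll: Bystander: roll of masking tape, 104 mm across, 25 mm high.
- jar_coffee: Bystander: glass coffee jar, 81 mm across, 163 mm high; origin at its underside.
- tin: Bystander: round food tin, 76 mm across, 58 mm high; origin at its underside.
There are look-alikes about, which are no part of the job. What is shaped like the hook but orange is not meant.

How it is judged (in metres and radians):
On the way, in this order (a step that is already met when the one before it is completed fails the run):
1. the lever is snapped shut, flat on the lid, with the hook not yet on the eye (value of joint lever above 1.24 rad and distance between hook and eye above 0.06 m), for 0.2 s.
2. with the lever shut, the eye presses the hook's gate inward (value of joint lever above 1.24 rad and value of joint gate above 0.35 rad and distance between hook and eye below 0.03 m and contact force between gate and eye above 0.3 N).
3. the eye's bar runs through the hook's opening and the gate has sprung shut behind it (value of joint lever above 1.24 rad and value of joint gate below 0.1 rad and x of eye in the frame of hook between -0.02 and 0.02 m and y of eye in the frame of hook between -0.013 and 0.013 m and z of eye in the frame of hook between -0.0145 and 0.0145 m and angle between the y axis of hook and the x axis of eye, either way round below 0.6 rad), for 0.1 s.
At the end, for the whole second after the job is handed in: The lever is still shut (over 1.24 rad), the hook hangs on the eye (its middle within 55 mm of the middle of the eye's crown) with its gate closed (under 0.1 rad), released and at rest (under 30 mm/s) (value of joint lever above 1.24 rad and value of joint gate below 0.1 rad and distance between hook and eye below 0.055 m and linear speed of hook below 0.03 m/s); the robot touches nothing.
It fails at once if a bystander is pushed more than 30 mm (distance of any of marker, tape_roll, jar_coffee, tin from where it was at the start of the episode above 0.03 m).
It also fails if it takes over 48 s, if anything falls off the work surface, if the arm or the gripper's body presses on something with over 40 N, if the wrist force passes 120 N, or if a joint passes its speed limit or range.

## Working session

There is one attempt and no reset: what is moved stays moved. The work goes in short steps, Python scripts to look and compute and a tool call to move; the robot and the scene stay as the last step left them, time stands still between calls to the robot, and variables do not carry over. Pictures are saved under pics/ and viewed, at most 10 in all, crops included, and the job is handed in when it is done.

Besides the shell and the picture viewer there is one more tool, called after "Call:" by a JSON object that holds its "op" and its "data". arm_command: Moves the arm, as the interface text tells. Shift numbers are shares of 40 mm and turn numbers shares of 0.1 rad, none past 1 either way. Its arguments: {"type":"object","properties":{"motion":{"type":"array","items":{"type":"array","items":{"type":"array","items":{"type":"number","minimum":-1,"maximum":1}}}}},"required":["motion"]}

```bash
ls; mkdir -p pics; python3 - <<'E'
from station import bot,eyes
import cv2,numpy as np
print(bot.get_obs(), bot.tips_ahead)
for n in("scene","top","wrist"):
    im=eyes.read_camera(n);cv2.imwrite(f"pics/{n}0.png",im[:,:,::-1]);c=eyes.calibration(n)
    print(n,c["mtx"].round(1).tolist(),(-c["R"].T@c["t"]).round(3),c["R"].round(2).tolist())
a=cv2.imread("pics/scene0.png");b=cv2.imread("pics/top0.png")
E
```

```text
pics
{'time_s': 0.0, 'joint_positions': array([ 6.94078558e+01,  2.81659138e+01,  8.93506510e+01, -3.79380480e-04,
        6.25488737e+01, -6.05106105e+00]), 'qd': array([-0.00092511, -0.03456176, -0.07426347,  0.02395094,  0.03349772,
       -0.0839774 ]), 'tau': array([ 9.98579999e-04, -6.18455529e+01, -2.61594057e+01, -1.69335215e-05,
        4.09821499e-03, -1.98450971e-05]), 'tcp_pos': array([0.15683381, 0.60478789, 0.24770541]), 'orientation': array([-1.79934891e+02, -6.56358907e-03,  1.65459088e+02]), 'ft_force': array([-0.10573996, -0.90893991,  0.24035554]), 'ft_torque': array([-0.03444295,  0.00871529,  0.00060219]), 'grip_force': 0.0, 'opening': 0.08520299147362706} 0.017
scene [[511.3, 0.0, 275.4], [0.0, 511.3, 217.5], [0.0, 0.0, 1.0]] [-0.497 -0.261  0.631] [[0.04, -1.0, 0.02], [-0.44, -0.03, -0.9], [0.9, 0.03, -0.44]]
top [[543.5, 0.0, 283.0], [0.0, 543.5, 205.0], [0.0, 0.0, 1.0]] [ 0.365 -0.197  1.237] [[0.02, -1.0, 0.02], [-0.99, -0.02, -0.11], [0.11, -0.01, -0.99]]
wrist [[337.7, 0.0, 281.2], [0.0, 337.7, 210.0], [0.0, 0.0, 1.0]] [0.081 0.623 0.375] [[0.25, 0.97, -0.0], [0.92, -0.24, 0.3], [0.29, -0.08, -0.95]]
```

View pics/scene0.png

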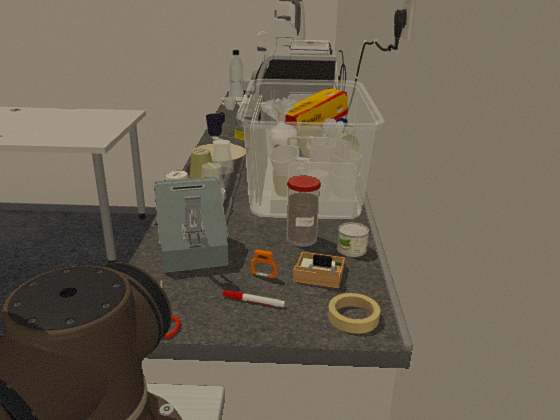

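View pics/top0.png

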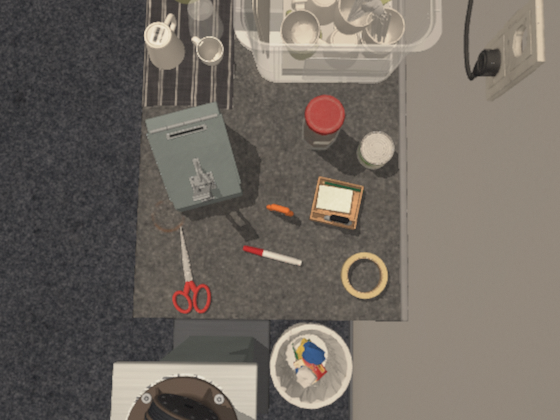

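The scene view shows the box front facing the robot with its lever up (195,215), the orange look-alike at (264,264), and the black grip in the tidy at (322,261). In the top view the black grip is at (338,219), orange at (280,210), box corners near (148,123), (215,106), (240,195) and (178,209). Candidates for the hook are the black grip in the tidy slot, which I choose, and the orange one, which I reject. I'll check this in a close crop.

```bash
python3 - <<'E'
import cv2,numpy as np
b=cv2.imread("pics/top0.png")
A=cv2.resize(b[95:220,140:250],None,fx=4.5,fy=4.5,interpolation=3)
B=cv2.resize(b[170:240,300:370],None,fx=4,fy=4,interpolation=3)
out=np.zeros((562,800,3),np.uint8);out[:A.shape[0],:A.shape[1]]=A;out[:B.shape[0],510:510+B.shape[1]]=B
cv2.imwrite("pics/crop1.png",out)
E
```

```text
(no output)
```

View pics/crop1.png

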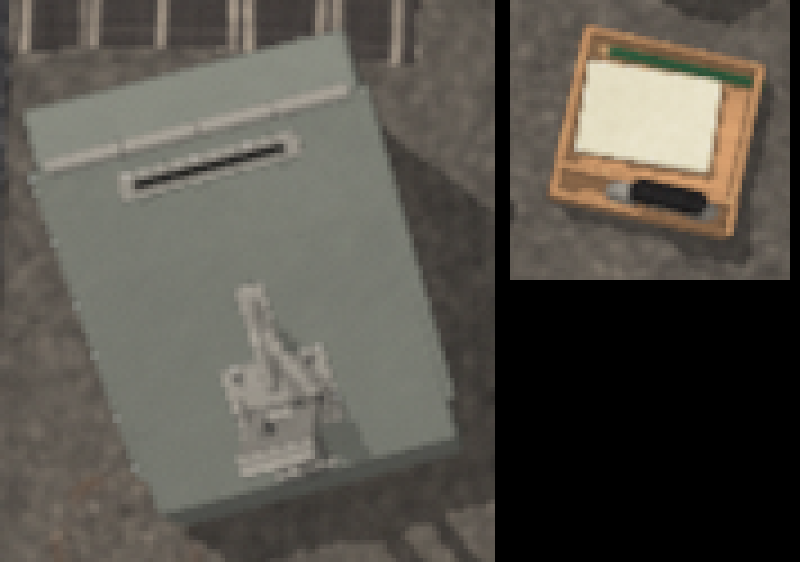

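The crop confirms the black-gripped grey hook in the tidy's near slot, with the grip centre at about top pixel (340,219). The box corners are sharp, so next I compute the poses.

```bash
cat > h.py <<'E'
import numpy as np
from station import bot,eyes
def ray(n,u,v,z,c=None):
    c=c or eyes.calibration(n);o=-c["R"].T@c["t"]
    d=c["R"].T@np.linalg.inv(c["mtx"])@[u,v,1];return o+d*(z-o[2])/d[2]
def proj(n,X,c=None):
    c=c or eyes.calibration(n);p=c["mtx"]@(c["R"]@np.asarray(X)+c["t"]);return p[:2]/p[2]
def fit2(L,W):
    L=np.array(L)[:,:2];W=np.array(W)[:,:2];l=L-L.mean(0);w=W-W.mean(0)
    a=np.arctan2((l[:,0]*w[:,1]-l[:,1]*w[:,0]).sum(),(l*w).sum());c,s=np.cos(a),np.sin(a);R=np.array([[c,-s],[s,c]])
    t=W.mean(0)-R@L.mean(0);return t,a,(L@R.T+t-W)*1000
def box(t,a,p): 
    c,s=np.cos(a),np.sin(a);return np.array([t[0]+c*p[0]-s*p[1],t[1]+s*p[0]+c*p[1],p[2]])
E
python3 - <<'E'
from h import *
L=[(.09,.075,.16),(.09,-.075,.16),(-.09,.075,.055),(-.09,-.075,.055)]
P=[(145.6,119.9),(217.1,102.1),(176.7,209),(241.6,192.1)]
t,a,e=fit2(L,[ray("top",*p,l[2]) for p,l in zip(P,L)])
print("box",t.round(4),np.degrees(a),e.round(1))
S=np.array([-.059,0,.087]);d=np.array([np.cos(np.radians(35)),0,np.sin(np.radians(35))]);n=np.array([-d[2],0,d[0]])
def lev(th): 
    g=np.radians(75)-th; u=np.cos(g)*d+np.sin(g)*n; m=-np.sin(g)*d*-1*-1+np.cos(g)*n*1 ; return u,m
for nm,q in dict(piv=S,eye=S+.039*d+.035*n).items(): print(nm,box(t,a,q).round(4),proj("top",box(t,a,q)).round(1),proj("scene",box(t,a,q)).round(1))
for th in(0,.5,1.0,1.309):
    g=np.radians(110)-th;u=np.array([np.cos(g),0,np.sin(g)]);
    print(th,[box(t,a,S+r*u).round(3).tolist() for r in(.092,.113)],proj("scene",box(t,a,S+.113*u)).round(0),proj("top",box(t,a,S+.113*u)).round(0))
L=[(.05,.052,.032),(.05,-.052,.032),(-.05,-.052,.032),(-.05,.052,.032)]
P=[(318.75,176.25),(363.75,186.25),(355.75,229.25),(310.5,219.25)]
t,a,e=fit2(L,[ray("top",*p,.032) for p in P]);print("tidy",t,np.degrees(a),e.round(1))
print("grip",ray("top",340.25,218.75,.0715),"slot mid",box(t,a,(-.04,0,.06)))
E
```

```text
box [ 0.5911 -0.0265] 15.927521220809577 [[ 1.2  0.7]
 [ 2.4 -0.2]
 [-2.6  1.6]
 [-1.1 -2.1]]
piv [ 0.5344 -0.0426  0.087 ] [204.  185.6] [194.2 231.7]
eye [ 0.5458 -0.0394  0.138 ] [199.3 176.4] [192.4 209.3]
0 [[0.504, -0.051, 0.173], [0.497, -0.053, 0.193]] [193. 196.] [202. 197.]
0.5 [[0.548, -0.039, 0.178], [0.551, -0.038, 0.199]] [191. 184.] [194. 169.]
1.0 [[0.588, -0.027, 0.16], [0.6, -0.024, 0.177]] [189. 184.] [190. 146.]
1.309 [[0.607, -0.022, 0.14], [0.623, -0.017, 0.152]] [189. 190.] [189. 137.]
tidy [ 0.50930699 -0.33381363] -11.013518590549664 [[-0.  -0.3]
 [ 1.  -1. ]
 [-0.1  0.1]
 [-0.9  1.2]]
grip [ 0.46975053 -0.33605866  0.0715    ] slot mid [ 0.4700437  -0.32617201  0.06      ]
```

Call:
{"op": "arm_command", "data": {"motion": [[[0.67,-0.69,0.05,0,1],[0.67,-0.69,0.05,0,1],[0.67,-0.69,0.05,0,1],[0.67,-0.69,0.05,0,1],[0.67,-0.69,0.05,0,1],[0.67,-0.69,0.05,0,1],[0.67,-0.69,0.05,0,1],[0.67,-0.69,0.05,0,1],[0.67,-0.69,0.05,0,1],[0.67,-0.69,0.05,0,1],[0.67,-0.69,0.05,0,1],[0,-0.9,0,0.53,1],[0,-0.9,0,0.53,1],[0,-0.9,0,0.53,1],[0,-0.9,0,0.53,1],[0,-0.9,0,0.53,1],[0,-0.9,0,0.53,1]]]}}

```text
time_s: 1.57
tcp_pos: [0.4513, 0.0838, 0.2703]
orientation: [180.0, -0.0, -176.2]
ft_force: [0.3, 0.2, 0.6]
opening: -0.0
grip_force: 0.0
```

Call:
{"op": "arm_command", "data": {"motion": [[[0.02,-0.74,-0.45,0.42,1],[0.02,-0.74,-0.45,0.42,1],[0.02,-0.74,-0.45,0.42,1],[0.02,-0.74,-0.45,0.42,1],[0.02,-0.74,-0.45,0.42,1],[0,0,0,0,1]]]}}

```text
time_s: 2.07
tcp_pos: [0.455, -0.066, 0.1777]
orientation: [179.9, -0.2, -164.3]
ft_force: [-0.4, 1.3, -0.2]
opening: 0.0003
grip_force: 0.0
```

```bash
python3 - <<'E'
from h import *
import cv2
o=bot.get_obs();print(o["tcp_pos"].round(4),o["orientation"].round(1))
c=eyes.calibration("wrist");im=eyes.read_camera("wrist");cv2.imwrite("pics/w1.png",im[:,:,::-1])
t=(.5911,-.0265);a=np.radians(15.93);S=np.array([-.059,0,.087])
g=np.radians(110);u=np.array([np.cos(g),0,np.sin(g)])
for y in(-.017,.017): print("lever tip corner",proj("wrist",box(t,a,S+.113*u+[0,y,0]),c).round(0))
print("tips",proj("wrist",o["tcp_pos"]-[0,0,.017],c).round(0))
d=np.array([np.cos(np.radians(35)),0,np.sin(np.radians(35))]);n=np.array([-d[2],0,d[0]])
for s in(-.01,.01):print("crown",proj("wrist",box(t,a,S+(.039+s)*d+.035*n),c).round(0))
for q in((-.09,.075,.055),(-.09,-.075,.055)): print("front edge",proj("wrist",box(t,a,q),c).round(0))
E
```

```text
[ 0.455  -0.066   0.1777] [ 179.9   -0.2 -164.3]
lever tip corner [246. 405.]
lever tip corner [327. 405.]
tips [284. 275.]
crown [285. 375.]
crown [285. 411.]
front edge [375. 268.]
front edge [192. 269.]
```

View pics/w1.png

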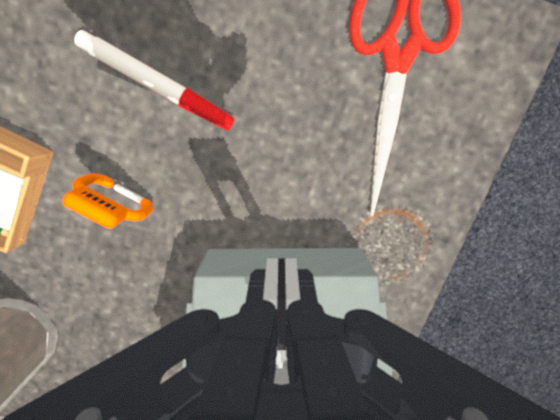

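The wrist view shows the closed fingers in front of the box. The front edge at about (192..380, 275) matches the prediction, so I push the lever over.

Call:
{"op": "arm_command", "data": {"motion": [[[0.48,0.14,0,0,1],[0.46,0.135,0,0,1],[0.29,0.083,0,0,1],[0.29,0.083,0,0,1],[0.29,0.083,0,0,1],[0.29,0.083,0,0,1],[0.29,0.083,0,0,1],[0.29,0.083,0,0,1],[0.29,0.083,0,0,1],[0.24,0.07,-0.22,0,1],[0.2,0.055,-0.15,0,1],[0.1,0.03,-0.15,0,1],[0,0,0,0,1],[0,0,0,0,1]]]}}

```text
time_s: 3.28
tcp_pos: [0.5957, -0.0219, 0.1589]
orientation: [180.0, -0.1, -164.3]
ft_force: [-0.3, -0.7, 0.4]
opening: -0.0002
grip_force: 0.0
```

```bash
python3 - <<'E'
from h import *
import cv2
im=eyes.read_camera("scene");cv2.imwrite("pics/s1.png",im[:,:,::-1]);print(bot.get_obs()["ft_force"])
im=eyes.read_camera("top")
a=cv2.imread("pics/s1.png")
A=cv2.resize(a[160:280,140:240],None,fx=4,fy=4,interpolation=3);B=cv2.resize(im[90:210,140:240,::-1],None,fx=4,fy=4,interpolation=3)
cv2.imwrite("pics/c2.png",np.hstack([A,B]))
E
```

```text
[ 0.48897639 -0.69064593  0.62582917]
```

View pics/c2.png

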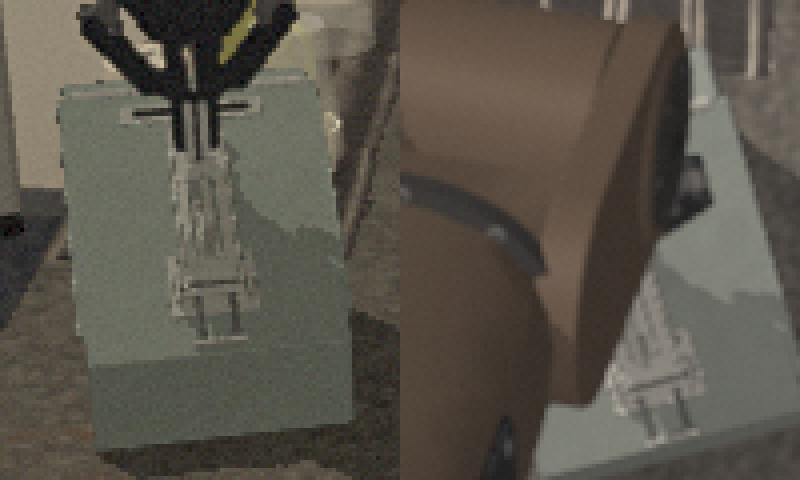

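The crop shows the lever lying flat up the slope with the eye standing through its slot, and the contact force is near zero. I retreat upward and go over the tidy.

Call:
{"op": "arm_command", "data": {"motion": [[[0,0,0.8,0,1],[0,0,0.8,-1,1],[0,0,0.7,-1,0],[-0.25,-0.6,0,-1,0],[-0.25,-0.6,0,-1,0],[-0.25,-0.6,0,-1,0],[-0.25,-0.6,0,-1,0],[-0.25,-0.6,0,-1,0],[-0.25,-0.6,0,-1,0],[-0.25,-0.6,0,-1,0],[-0.25,-0.6,0,-1,0],[-0.25,-0.6,0,-1,0],[-0.25,-0.6,0,-1,0],[-0.25,-0.6,0,-1,0],[-0.25,-0.6,0,-1,0],[-0.15,-0.6,-0.4,-1,0],[0,0,-0.4,-1,0],[0,0,-0.4,-1,0],[0,0,-0.4,-1,0],[0,0,0,-1,0]]]}}

```text
time_s: 5.05
tcp_pos: [0.4688, -0.3337, 0.1851]
orientation: [-179.8, -0.1, 86.5]
ft_force: [0.7, 0.2, 0.4]
opening: 0.0427
grip_force: 0.0
```

```bash
python3 - <<'E'
from h import *
import cv2
o=bot.get_obs();print(o["tcp_pos"].round(4),o["orientation"].round(1),o["opening"],o["qd"].round(1))
c=eyes.calibration("wrist");im=eyes.read_camera("wrist");cv2.imwrite("pics/w2.png",im[:,:,::-1])
np.savez("w2.npz",**c);print((-c["R"].T@c["t"]).round(3))
print("grip pred",proj("wrist",(.47,-.336,.0715),c).round(0))
E
```

```text
[ 0.4688 -0.3337  0.1851] [-1.798e+02 -1.000e-01  8.650e+01] 0.04268705432467583 [ 0.3 -1.8 -2.1  0.   3.  68.3]
[ 0.474 -0.257  0.312]
grip pred [283. 213.]
```

View pics/w2.png

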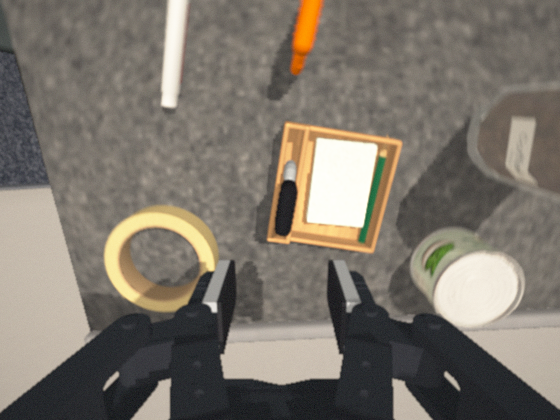

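The wrist view shows the black grip at about (287,207) in the tidy's left slot, with the note pad at (342,183) and the orange decoy at (310,25) out of the way. I mask the grip for its centre and axis.

```bash
python3 - <<'E'
from h import *
import cv2
c=dict(np.load("w2.npz"));im=cv2.imread("pics/w2.png")
m=(im.max(2)<45).astype(np.uint8);m[:,:265]=0;m[:,305:]=0;m[:160]=0;m[245:]=0
n,l,s,ce=cv2.connectedComponentsWithStats(m);k=1+s[1:,4].argmax();print(s[k],ce[k])
r=cv2.minAreaRect(np.argwhere(l==k)[:,::-1].astype(np.float32));print(r)
vx,vy,_,_=cv2.fitLine(np.argwhere(l==k)[:,::-1].astype(np.float32),2,0,.01,.01).ravel()
C=np.array(r[0]);h=max(r[1])/2*np.array([vx,vy])
# box/tidy edges: wall corners (291,123)?,(401,139),(372,251),(268,241) at z=.032
p=ray("wrist",*(C+h),.068,c);q=ray("wrist",*(C-h),.068,c);print(p.round(4),q.round(4),((p+q)/2).round(4),np.linalg.norm(p-q),np.degrees(np.arctan2(*(q-p)[1::-1])))
t,a,e=fit2([(-.05,.052),(.05,.052),(.05,-.052),(-.05,-.052)],[ray("wrist",*x,.032,c) for x in((286,123),(401,139),(372,251),(268,241))]);print(t,np.degrees(a),e.round(1),box(t,a,(-.04,0,0)))
print(bot.get_obs()["orientation"])
E
```

```text
[276 181  20  54 730] [285.27808219 207.45890411]
((285.43243408203125, 207.40542602539062), (15.45350456237793, 53.92286682128906), 9.462322235107422)
[ 0.4762 -0.3125  0.068 ] [ 0.4673 -0.3542  0.068 ] [ 0.4718 -0.3333  0.068 ] 0.04263630199158285 -101.99660936807216
[ 0.5116285  -0.33219707] -11.371007797411103 [[-3.3  1.7]
 [ 2.   0.4]
 [ 3.1 -3.2]
 [-1.8  1.1]] [ 0.47241366 -0.32431062  0.        ]
[-1.79900562e+02 -8.17900258e-02  8.61227414e+01]
```

Call:
{"op": "arm_command", "data": {"motion": [[[0.05,-0.03,-0.4,-0.67,0],[0,0,-0.8,-0.66,0],[0,0,-0.8,0,0],[0,0,-0.7,0,0],[0,0,-0.28,0,0],[0,0,0,0,0],[0,0,0,0,1],[0,0,0,0,1],[0,0,0,0,1],[0,0,0,0,1],[0,0,0,0,1],[0,0,0,0,1]]]}}

```text
time_s: 6.1
tcp_pos: [0.4725, -0.336, 0.0701]
orientation: [179.9, 0.1, 79.2]
ft_force: [-1.9, -0.4, 8.6]
opening: 0.0115
grip_force: 62.1
```

Call:
{"op": "arm_command", "data": {"motion": [[[0,0,0.3,0,1],[0,0,0.6,0,1],[0,0,0.8,0,1],[0,0,0.9,0,1],[0,0,0.9,0,1],[0,0,0.9,0,1],[0,0,0.6,0,1],[0,0,0,0,1],[0,0,0,0,1]]]}}

```text
time_s: 6.85
tcp_pos: [0.4721, -0.3352, 0.2704]
orientation: [179.8, 0.1, 79.2]
ft_force: [-0.1, -0.2, -2.7]
opening: 0.0116
grip_force: 60.8
```

```bash
python3 - <<'E'
from h import *
import cv2
o=bot.get_obs();print(o["tcp_pos"].round(4),o["orientation"].round(1),o["opening"],o["ft_force"].round(2))
c=eyes.calibration("wrist");im=eyes.read_camera("wrist")[:,:,::-1];np.savez("w3.npz",**c)
s=eyes.read_camera("scene")[:,:,::-1];p=proj("scene",o["tcp_pos"]).round().astype(int);print(p)
cv2.imwrite("pics/w3raw.png",im);cv2.imwrite("pics/s3raw.png",s)
u,v=p
A=cv2.resize(s[v-50:v+60,u-50:u+50],None,fx=4,fy=4,interpolation=3)
B=cv2.resize(im[140:420,180:380],None,fx=1.57,fy=1.57)[:440]
out=np.zeros((440,A.shape[1]+B.shape[1],3),np.uint8);out[:,:400]=A;out[:B.shape[0],400:]=B
cv2.imwrite("pics/c3.png",out)
E
```

```text
[ 0.4721 -0.3352  0.2704] [1.798e+02 1.000e-01 7.920e+01] 0.01160099720155904 [-0.08 -0.2  -2.75]
[328 170]
```

View pics/c3.png

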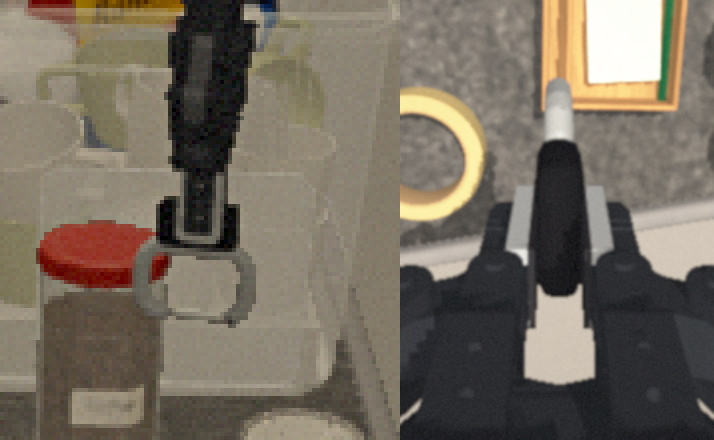

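The crop shows the hook held level, its grip centred between the pads, with the gate below at crop row 322. I move beside the eye and look at it from close.

Call:
{"op": "arm_command", "data": {"motion": [[[0.29,0.71,0,0.58,1],[0.29,0.71,0,0.58,1],[0.29,0.71,0,0.58,1],[0.29,0.71,0,0.58,1],[0.29,0.71,0,0.58,1],[0.29,0.71,0,0.58,1],[0.29,0.71,0,0.58,1],[0.29,0.71,0,0.58,1],[0,0,0,0,1],[0,0,0,0,1]]]}}

```text
time_s: 7.78
tcp_pos: [0.5648, -0.1068, 0.2669]
orientation: [-179.9, -0.1, 106.0]
ft_force: [0.4, 0.1, -0.9]
opening: 0.0116
grip_force: 60.8
```

```bash
python3 - <<'E'
from h import *
import cv2
o=bot.get_obs();T=o["tcp_pos"];print(T.round(4),o["orientation"].round(1))
c=eyes.calibration("wrist");im=eyes.read_camera("wrist")[:,:,::-1];np.savez("w4.npz",**c)
t=(.5911,-.0265);a=np.radians(15.93)
p=proj("wrist",(.5458,-.0394,.138),c);print("eye pred w",p)
s=eyes.read_camera("scene")[:,:,::-1];q=proj("scene",(.5458,-.0394,.138));print("eye pred s",q,"tcp s",proj("scene",T))
cv2.imwrite("pics/w4raw.png",im);cv2.imwrite("pics/s4raw.png",s)
u,v=p.round().astype(int);u0=max(u-80,0);v0=max(v-65,0);A=cv2.resize(im[v0:v0+130,u0:u0+160],None,fx=3.2,fy=3.2,interpolation=3)
x0,y0=160,140;B=cv2.resize(s[y0:y0+104,x0:x0+70],None,fx=4,fy=4,interpolation=3)
print("offs",u0,v0,x0,y0,A.shape,B.shape)
out=np.zeros((416,A.shape[1]+B.shape[1],3),np.uint8);out[:A.shape[0],:A.shape[1]]=A;out[:,A.shape[1]:]=B
cv2.imwrite("pics/c4.png",out)
E
```

```text
[ 0.5648 -0.1068  0.2669] [-1.799e+02 -1.000e-01  1.060e+02]
eye pred w [282.19679229 112.03003398]
eye pred s [192.42393632 209.36332241] tcp s [221.37646372 153.22210391]
offs 202 47 160 140 (416, 512, 3) (416, 280, 3)
```

View pics/c4.png

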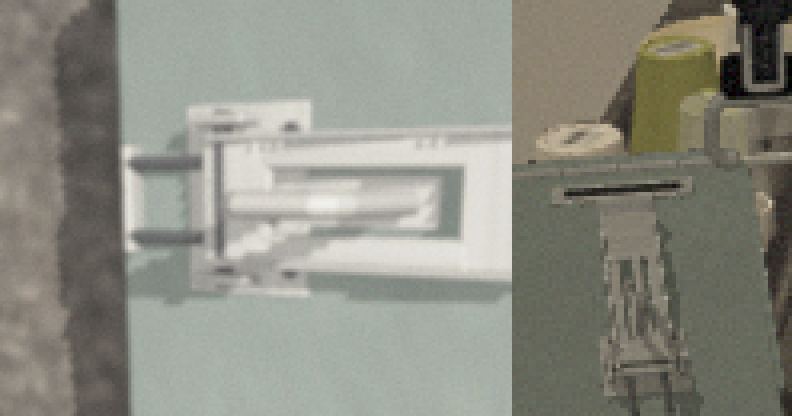

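The wrist crop shows the shut lever, the lid's front edge at crop x≈122, the eye's crown from crop (228,203) to the right, and the hinge bracket at (190..310). The eye seems some mm further up the slope than I predicted, so I check this against known features.

```bash
python3 - <<'E'
from h import *
import cv2
c=dict(np.load("w4.npz"));t=np.array((.5911,-.0265));a=np.radians(15.93)
S=np.array([-.059,0,.087]);d=np.array([np.cos(np.radians(35)),0,np.sin(np.radians(35))]);n=np.array([-d[2],0,d[0]])
E=S+.039*d+.035*n
print((-c["R"].T@c["t"]).round(3))
F=dict(front=(-.09,0,.055),piv=S,crown0=E,crownLo=E-.015*d,crownHi=E+.015*d,legHiBase=E+.015*d-.03*n,slot16a=S+.016*d+[0,.008,0],slot16b=S+.016*d-[0,.008,0],slot70=S+.07*d+.002*n,slot70l=S+.07*d+[0,.008,0],slot70r=S+.07*d-[0,.008,0])
for k,q in F.items():
    w=box(t,a,q);p=proj("wrist",w,c);s=proj("scene",w);print(k,((p-[202,47])*3.2).round(0),((s-[160,140])*4+[512,0]).round(0),w.round(4))
E
```

```text
[ 0.544 -0.033  0.394]
front [114. 201.] [657. 442.] [ 0.5046 -0.0512  0.055 ]
piv [213. 203.] [649. 367.] [ 0.5344 -0.0427  0.087 ]
crown0 [257. 208.] [642. 277.] [ 0.5458 -0.0394  0.138 ]
crownLo [204. 207.] [645. 300.] [ 0.534  -0.0428  0.1294]
crownHi [312. 209.] [639. 255.] [ 0.5576 -0.0361  0.1466]
legHiBase [379. 206.] [638. 281.] [ 0.5741 -0.0313  0.1221]
slot16a [261. 172.] [632. 344.] [ 0.5448 -0.0314  0.0962]
slot16b [261. 235.] [660. 341.] [ 0.5492 -0.0468  0.0962]
slot70 [445. 207.] [635. 260.] [ 0.5884 -0.0273  0.1288]
slot70l [450. 171.] [622. 263.] [ 0.5873 -0.0193  0.1272]
slot70r [447. 242.] [649. 261.] [ 0.5917 -0.0346  0.1272]
```

```bash
python3 - <<'E'
import cv2,numpy as np
im=cv2.imread("pics/w4raw.png");s=cv2.imread("pics/s4raw.png")
A=cv2.resize(im[95:125,262:347],None,fx=9,fy=9,interpolation=2)
B=cv2.resize(s[190:238,175:210],None,fx=6,fy=6,interpolation=2)
A=cv2.convertScaleAbs(A,alpha=2,beta=-230);B=cv2.convertScaleAbs(B,alpha=1.6,beta=-60)
out=np.zeros((565,765,3),np.uint8);out[:270,:765]=A;out[272:272+288,:210]=B
cv2.imwrite("pics/c5.png",out)
E
```

```text
(no output)
```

View pics/c5.png

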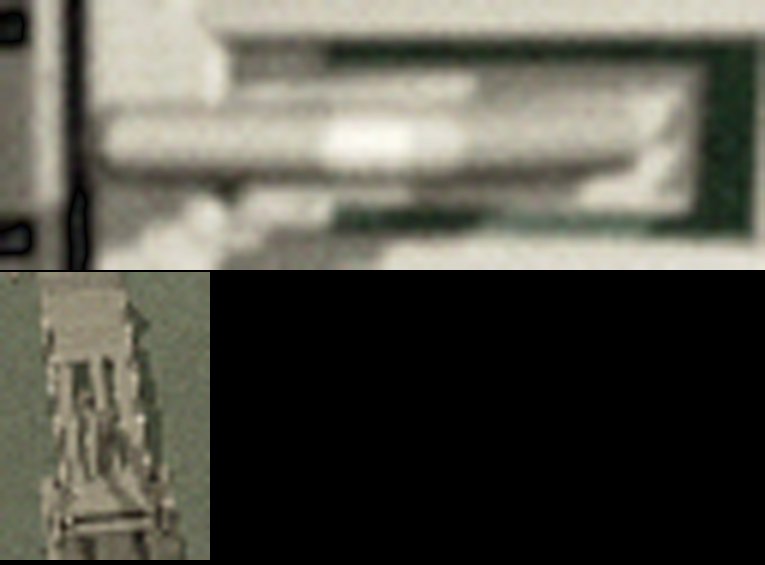

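The zoom shows the bar (crown and upper leg) from u≈273 to 333 at row ≈110.9. That puts it about 4 mm further along box x and 1 mm to +y of nominal. I'll use eye ≈ (0.5494,-0.0374), and quickly check the hook's height under the TCP.

```bash
python3 - <<'E'
from h import *
T=np.array([.4721,-.3352,.2704]);hx=np.array([.19,.982,0])
f=lambda X:((proj("scene",X)-[278,120])*4).round(0)
print("tcp",f(T))
for z in(-.0214-.0436,-.017-.0436,-.0436+.019,-.0436+.045):print(z,f(T+[0,0,z]))
for x in(-.021,.021):print("grip end",f(T+x*hx+[0,0,-.0106]))
E
```

```text
tcp [202. 198.]
-0.065 [194. 317.]
-0.0606 [195. 309.]
-0.0246 [199. 244.]
0.0013999999999999985 [202. 196.]
grip end [242. 222.]
grip end [159. 214.]
```

Call:
{"op": "arm_command", "data": {"motion": [[[-0.05,0.4,-0.1,0,1],[-0.05,0.41,-0.15,0,1],[-0.05,0.41,-0.2,0,1],[-0.05,0.41,-0.3,0,1],[0,0,-0.3,0,1],[0,0,0,0,1],[0,0,0,0,1]]]}}

```text
time_s: 8.47
tcp_pos: [0.5566, -0.0439, 0.226]
orientation: [-179.9, -0.0, 105.7]
ft_force: [0.1, 0.3, -0.7]
opening: 0.0111
grip_force: 60.7
```

Call:
{"op": "arm_command", "data": {"motion": [[[0,0.08,-0.2,0,1],[0,0,-0.2,0,1],[0,0,-0.2,0,1],[0,0,-0.2,0,1],[0,0,0,0,1],[0,0,0,0,1]]]}}

```text
time_s: 8.97
tcp_pos: [0.5566, -0.0405, 0.1936]
orientation: [-179.9, 0.0, 105.8]
ft_force: [-1.5, -5.1, 0.9]
opening: 0.0116
grip_force: 61.2
```

```bash
python3 - <<'E'
from h import *
import cv2
o=bot.get_obs();T=o["tcp_pos"];print(o["ft_force"].round(1),o["ft_torque"].round(2))
s=eyes.read_camera("scene")[:,:,::-1];w=eyes.read_camera("wrist")[:,:,::-1]
u,v=proj("scene",T-[0,0,.045]).round().astype(int);print(u,v,proj("scene",(.5536,-.0362,.142)))
cv2.imwrite("pics/s6raw.png",s);cv2.imwrite("pics/w6raw.png",w)
A=cv2.resize(s[v-45:v+35,u-30:u+30],None,fx=7,fy=7,interpolation=2)
B=cv2.resize(w[160:410,190:370],None,fx=2,fy=2,interpolation=2)
out=np.zeros((560,780,3),np.uint8);out[:,:420]=A;out[:500,420:]=B[:500]
cv2.imwrite("pics/c6.png",cv2.convertScaleAbs(out,alpha=1.3))
E
```

```text
[-1.5 -5.1  0.9] [-0.92  0.42 -0.02]
194 203 [191.56265213 206.28299637]
```

View pics/c6.png

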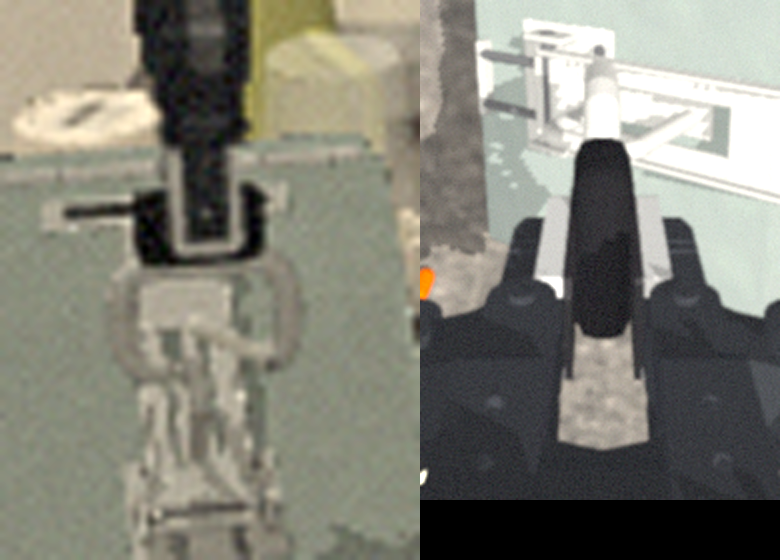

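The picture shows the gate hinged at crop (285,355) and its tip lifted to (190,320), pressed inward by the crown. I keep pressing.

Call:
{"op": "arm_command", "data": {"motion": [[[0,0,-0.15,0,1],[0,0,-0.15,0,1],[0,0,-0.1,0,1],[0,0,0,0,1],[0,0,0,0,1]]]}}

```text
time_s: 9.48
tcp_pos: [0.5567, -0.0395, 0.1776]
orientation: [-179.9, -0.1, 105.8]
ft_force: [-0.1, 0.8, -0.3]
opening: 0.0114
grip_force: 60.7
```

Call:
{"op": "arm_command", "data": {"motion": [[[0,0,0.15,0,1],[0,0,0.15,0,1],[0,0,0.1,0,1],[0,0,0.07,0,1],[0,0,0.05,0,1],[0,0,0,0,1],[0,0,0,0,1]]]}}

```text
time_s: 10.07
tcp_pos: [0.5564, -0.0396, 0.1972]
orientation: [-179.9, -0.1, 105.8]
ft_force: [4.5, 0.4, -25.5]
opening: 0.0109
grip_force: 60.2
```

The lift meets -25 N, so the gate is shut behind the bar. I lower to unload, loosen slightly, lean the hook forward square to the eye, and pause.

Call:
{"op": "arm_command", "data": {"motion": [[[0,0,-0.2,0,1],[0,0,-0.2,0,1],[0,0,0,0,1],[0,0,0,0,0.55],[0,0,0,0,0.55],[0,0,0,0,0.55],[-0.12,-0.035,0,0,0.55],[-0.12,-0.035,0,0,0.55],[-0.12,-0.035,0,0,0.55],[0,0,0,0,0.55],[0,0,0,0,0.55],[0,0,0,0,0.55],[0,0,0,0,0.55]]]}}

```text
time_s: 11.15
tcp_pos: [0.5427, -0.044, 0.1832]
orientation: [180.0, 0.0, 105.8]
ft_force: [-0.4, 1.2, 0.2]
opening: 0.0191
grip_force: 0.0
```

```bash
python3 - <<'E'
from h import *
import cv2
o=bot.get_obs();print(o["ft_force"].round(1),o["opening"])
w=eyes.read_camera("wrist");s=eyes.read_camera("scene")
cv2.imwrite("pics/w7raw.png",w[:,:,::-1]);cv2.imwrite("pics/s7raw.png",s[:,:,::-1])
m=(w.max(2)<45).astype(np.uint8);m[330:]=0
for nm,f in(("w6","pics/w6raw.png"),("w7","pics/w7raw.png")):
    i=cv2.imread(f);r=i[225:330,262:330].max(2)<40
    n,l,st,ce=cv2.connectedComponentsWithStats(r.astype(np.uint8));print(nm,[(st[k].tolist(),ce[k].round(0).tolist()) for k in range(1,n) if st[k][4]>150])
E
```

```text
[-0.4  1.2  0.2] 0.019060485518610077
w6 [([2, 5, 35, 98, 1895], [19.0, 61.0])]
w7 []
```

Call:
{"op": "arm_command", "data": {"motion": [[[0,0,0,0,0],[0,0,0,0,0],[0,0,0,0,0],[0,0,0,0,0],[0,0,0.3,0,0],[0,0,0.5,0,0],[0,0,0.8,0,0],[0,0,0.8,0,0],[0,0,0.8,0,0],[-0.3,-0.8,0.3,0,0],[-0.3,-0.8,0.3,0,0],[-0.3,-0.8,0.3,0,0],[0,0,0,0,0],[0,0,0,0,0],[0,0,0,0,0],[0,0,0,0,0]]]}}

```text
time_s: 12.58
tcp_pos: [0.5066, -0.1391, 0.3466]
orientation: [-180.0, -0.0, 105.9]
ft_force: [-0.1, 0.1, 0.1]
opening: 0.0427
grip_force: 0.0
```

```bash
python3 - <<'E'
from h import *
import cv2
o=bot.get_obs();print(o["tcp_pos"],o["ft_force"].round(1))
c=eyes.calibration("wrist");a=eyes.read_camera("wrist");
for _ in range(8): b=eyes.read_camera("wrist")
cv2.imwrite("pics/w8raw.png",b[:,:,::-1])
print("motion",(np.abs(a.astype(int)-b).max(2)>40).sum())
e=proj("wrist",(.5494,-.0374,.138),c);print("eye px",e)
s=eyes.read_camera("scene");cv2.imwrite("pics/s8raw.png",s[:,:,::-1])
for nm,i,k in(("wrist",b,45),("scene",s,45)):
    p=proj(nm,(.5494,-.0374,.138)) if nm=="scene" else e
    u,v=p.astype(int);y0,x0=max(v-80,0),max(u-80,0);m=(i[y0:v+80,x0:u+80].max(2)<k).astype(np.uint8)
    n,l,st,ce=cv2.connectedComponentsWithStats(m);print(nm,p.round(),[((st[j][:5]+[x0,y0,0,0,0]).tolist()) for j in range(1,n) if st[j][4]>25])
E
```

```text
[ 0.50663127 -0.13911802  0.34658849] [-0.1  0.1  0.1]
motion 391
eye px [355.04125183  91.57159288]
wrist [355.  92.] [[303, 66, 17, 39, 346]]
scene [192. 209.] [[208, 128, 14, 8, 101], [232, 128, 7, 6, 40], [174, 186, 27, 3, 29], [137, 213, 9, 12, 51], [182, 231, 19, 12, 187], [111, 260, 16, 10, 70], [111, 270, 16, 18, 174]]
```

```bash
python3 - <<'E'
from h import *
import cv2
def blob(i,x0,x1,y0,y1,k=50):
    m=(i[y0:y1,x0:x1].max(2)<k).astype(np.uint8);n,l,st,ce=cv2.connectedComponentsWithStats(m)
    out=[]
    for j in range(1,n):
        if st[j][4]>25:
            r=cv2.minAreaRect((np.argwhere(l==j)[:,::-1]+[x0,y0]).astype(np.float32));out.append((np.round(r[0],1).tolist(),np.round(r[1],1).tolist(),round(r[2]),int(st[j][4])))
    return out
for f in("s6","s7","s8"):print(f,blob(cv2.imread(f"pics/{f}raw.png"),165,215,170,250))
for f in("w6","w7"):print(f,blob(cv2.imread(f"pics/{f}raw.png"),200,360,120,330))
w1=eyes.read_camera("wrist");b=cv2.imread("pics/w8raw.png")[:,:,::-1]
d=np.abs(w1.astype(int)-b).max(2)>40;print(d.sum());c=eyes.calibration("wrist")
pw=blob(w1,280,420,40,180);ps=blob(eyes.read_camera("scene"),165,215,215,250);print(pw,ps)
cs=eyes.calibration("scene")
P=[k["mtx"]@np.c_[k["R"],k["t"]] for k in(c,cs)]
X=cv2.triangulatePoints(P[0],P[1],np.array(pw[0][0]).reshape(2,1),np.array(ps[0][0]).reshape(2,1)).ravel();X=X[:3]/X[3];print("grip",X)
E=np.array([.5494,-.0374,.138]);a=np.radians(15.93);v=X-E;B=np.array([[np.cos(a),np.sin(a),0],[-np.sin(a),np.cos(a),0],[0,0,1]])@v
print("rel eye, box axes mm",B*1000, "along d,y,n",(B@np.array([[.819,0,-.574],[0,1,0],[.574,0,.819]]))*1000)
E
```

```text
s6 [([192.0, 180.5], [21.0, 12.0], 90, 175), ([184.0, 190.0], [20.0, 10.0], 0, 69), ([199.5, 189.6], [4.2, 10.4], 17, 30)]
s7 [([193.7, 184.1], [30.1, 14.0], 83, 268), ([190.6, 236.9], [10.4, 18.5], 84, 189)]
s8 [([187.5, 186.9], [1.2, 27.1], 86, 33), ([190.5, 236.9], [10.5, 18.6], 84, 190)]
w6 [([279.5, 279.5], [159.0, 99.0], 0, 4932), ([316.8, 273.4], [8.9, 6.3], 72, 31), ([317.0, 298.5], [20.9, 25.5], 76, 190)]
w7 [([238.7, 199.8], [61.1, 22.3], 83, 1227), ([229.5, 294.0], [70.0, 59.0], 90, 1516), ([331.0, 294.0], [70.0, 56.0], 90, 1336), ([327.5, 274.0], [8.0, 11.0], 90, 58)]
2
[([310.9, 84.5], [38.9, 15.6], 88, 538)] [([190.6, 237.0], [10.8, 18.4], 84, 193)]
grip [ 0.5112484  -0.03918692  0.08543518]
rel eye, box axes mm [-37.17693497   8.75289751 -52.56481842] along d,y,n [-60.62011551   8.75289751 -21.71102562]
```

The hook hangs clipped over the front leg of the eye, at rest. It tipped over quickly though, so I'm not sure the "square to the eye" step held long enough. There is plenty of time, so I'll pinch the grip by its ends and swing it up square to the crown once.

Call:
{"op": "arm_command", "data": {"motion": [[[0,0.155,-0.1,0.98,-1],[0,0.155,-0.2,0.98,-1],[0,0.155,-0.25,0.98,-1],[0,0.155,-0.25,0.98,-1],[0,0.155,-0.25,0.98,-1],[0,0.155,-0.25,0.98,-1],[0,0.155,-0.25,0.98,-1],[0,0.155,-0.25,0.98,-1],[0,0.155,-0.25,0.98,-1],[0,0.155,-0.25,0.98,-1],[0,0.155,-0.25,0.98,-1],[0,0.155,-0.25,0.98,-1],[0,0.155,-0.25,0.98,-1],[0,0.155,-0.25,0.98,-1],[0,0.155,-0.25,0.98,-1],[0,0.155,-0.25,0.98,-1],[0,0,0,0,-1],[0,0,0,0,-1]]]}}

```text
time_s: 14.68
tcp_pos: [0.5065, -0.0407, 0.195]
orientation: [180.0, -0.0, -164.5]
ft_force: [-0.7, -0.0, 0.0]
opening: 0.0853
grip_force: 0.0
```

```bash
python3 - <<'E'
from h import *
import cv2
o=bot.get_obs();print(o["tcp_pos"].round(4),o["orientation"].round(1))
c=eyes.calibration("wrist");w=eyes.read_camera("wrist");s=eyes.read_camera("scene");cv2.imwrite("pics/w9raw.png",w[:,:,::-1])
g=np.array([.5112,-.0392,.0854]);p=proj("wrist",g,c);print("pred",p)
u,v=p.astype(int);y0=max(v-45,0);x0=u-60
m=(w[y0:v+45,x0:u+60].max(2)<45).astype(np.uint8);n,l,st,ce=cv2.connectedComponentsWithStats(m)
print([(st[j]+[x0,y0,0,0,0]).tolist() for j in range(1,n) if st[j][4]>40])
E
```

```text
[ 0.5065 -0.0407  0.195 ] [ 180.    -0.  -164.5]
pred [283.11419347 219.76474404]
[[255, 207, 54, 30, 472]]
```

Call:
{"op": "arm_command", "data": {"motion": [[[0.05,0.02,-0.6,0,-1],[0.03,0.02,-0.7,0,-1],[0,0,-0.7,0,-1],[0,0,-0.5,0,-1],[0,0,0,0,-1],[0,0,0,0,1],[0,0,0,0,1],[0,0,0,0,1],[0,0,0,0,1],[0,0,0,0,1],[0,0,0,0,1]]]}}

```text
time_s: 15.7
tcp_pos: [0.5097, -0.0392, 0.0966]
orientation: [-180.0, 0.1, -164.4]
ft_force: [-4.5, -0.1, 8.4]
opening: 0.0398
grip_force: 65.2
```

Call:
{"op": "arm_command", "data": {"motion": [[[-0.11,-0.03,0.24,0,1],[-0.11,-0.03,0.24,0,1],[0,0,0,0,1],[0,0,0,0,1]]]}}

```text
time_s: 16.03
tcp_pos: [0.5009, -0.0416, 0.1152]
orientation: [-180.0, 0.1, -164.4]
ft_force: [0.9, 1.4, -2.3]
opening: 0.0399
grip_force: 63.6
```

Call:
{"op": "arm_command", "data": {"motion": [[[-0.01,0,0.25,0,1],[-0.01,0,0.25,0,1],[0,0,0,0,1]]]}}

```text
time_s: 16.28
tcp_pos: [0.5008, -0.0414, 0.1359]
orientation: [-180.0, 0.1, -164.3]
ft_force: [6.1, 4.3, -6.4]
opening: 0.0395
grip_force: 66.3
```

Call:
{"op": "arm_command", "data": {"motion": [[[0.07,0.02,0.19,0,1],[0.07,0.02,0.19,0,1],[0,0,0,0,1]]]}}

```text
time_s: 16.53
tcp_pos: [0.5076, -0.0398, 0.1513]
orientation: [-179.9, 0.2, -164.3]
ft_force: [8.0, 6.1, -6.8]
opening: 0.0396
grip_force: 65.0
```

Call:
{"op": "arm_command", "data": {"motion": [[[0.11,0.03,0.08,0,1],[0.11,0.03,0.08,0,1],[0,0,0,0,1]]]}}

```text
time_s: 16.78
tcp_pos: [0.5145, -0.0375, 0.1564]
orientation: [180.0, -0.1, -164.3]
ft_force: [-4.1, -1.5, -6.3]
opening: 0.0397
grip_force: 65.7
```

Call:
{"op": "arm_command", "data": {"motion": [[[0.12,0.03,0.06,0,1],[0.12,0.03,0.06,0,1],[0,0,0,0,1],[0,0,0,0,1]]]}}

```text
time_s: 17.12
tcp_pos: [0.5238, -0.0358, 0.1606]
orientation: [-180.0, -0.1, -164.3]
ft_force: [-3.3, -8.5, -8.6]
opening: 0.0397
grip_force: 62.8
```

```bash
python3 - <<'E'
from h import *
import cv2
s=eyes.read_camera("scene");cv2.imwrite("pics/s10raw.png",s[:,:,::-1])
T=bot.get_obs()["tcp_pos"];u,v=proj("scene",T).astype(int);print(u,v,"eye",proj("scene",(.5494,-.0374,.138)))
m=(s[v-12:v+45,u-28:u+28].max(2)<50)
for r in m[::1]: print("".join("#" if k else "." for k in r))
E
```

```text
188 204 eye [191.8423034  208.66797257]
....###############...................#########.........
....##############....................#######...........
.....##############..................#######............
......##.##########..................######.............
............#######..................#...##.............
.............####.#..................#...###............
.............###.....................#...###............
.............###.........................###............
.............###.....................#...##.............
..............##.........................###............
..............##..........................##............
..............##......................#...##............
..............##......................#...##............
..............###.....................#...##............
..............###.....................#...##............
..............###.....................#...#.............
..............###....................##.................
...............##....##################.................
...............#....##############
[... 1488 characters left out ...]
................
........................................................
........................................................
........................................................
........................................................
........................................................
........................................................
........................................................
........................................................
........................................................
........................................................
........................................................
........................................................
```

Call:
{"op": "arm_command", "data": {"motion": [[[-0.02,0,0.12,0,1],[-0.02,0,0.12,0,1],[0,0,0.08,0,1],[0,0,0,0,1]]]}}

```text
time_s: 17.5
tcp_pos: [0.5219, -0.0354, 0.1741]
orientation: [180.0, -0.1, -164.4]
ft_force: [-5.4, -0.9, -5.9]
opening: 0.039
grip_force: 60.7
```

```bash
python3 - <<'E'
from h import *
import cv2
s=eyes.read_camera("scene");cv2.imwrite("pics/s11raw.png",s[:,:,::-1])
T=bot.get_obs()["tcp_pos"];u,v=proj("scene",T).astype(int);print(u,v,bot.get_obs()["ft_force"].round(1))
m=(s[v+2:v+30,u-22:u+24].max(2))
for r in m: print("".join("#" if k<50 else ("+" if k<95 else ("o" if k>150 else ".")) for k in r))
E
```

```text
187 199 [-5.3 -2.3 -4.7]
........###+.++...+.............#..+##+.......
........###+..+.................#+..##+.......
........+##+..+..............oo.#+..++........
........+##+..+............++...#+............
.........+++..++#################+............
..............###################+............
..............###################+..+.........
.........+....####################.++.........
.........++.+++##################+++..........
...............+####+#####+##+++++++..........
.........................+o......+++..........
..................+...............++..........
..................................++..........
...................o.........+...o.++.........
.......................+..........+++.........
.......................+..........+++.........
.......................+..++++....+++.........
.......................+..+++++...+++.........
.......................+..++..+....++.........
..........................++..+....++.........
..........................++..+....+..........
..........................++.......+..........
...........................+.......+..........
...................................+..........
...................++.........................
....................++............+...........
..............................................
..............................................
```

Call:
{"op": "arm_command", "data": {"motion": [[[0.03,0.01,0.12,0,1],[0.03,0.01,0.12,0,1],[0.03,0.01,0.1,0,1],[0,0,0,0,1],[0,0,0,0,1]]]}}

```text
time_s: 17.97
tcp_pos: [0.5275, -0.0336, 0.1877]
orientation: [-180.0, 0.2, -164.3]
ft_force: [5.1, 2.2, -11.4]
opening: 0.0377
grip_force: 61.4
```

```bash
python3 - <<'E'
from h import *
import cv2
s=eyes.read_camera("scene");cv2.imwrite("pics/s12raw.png",s[:,:,::-1])
T=bot.get_obs()["tcp_pos"];u,v=proj("scene",T).astype(int);print(u,v,bot.get_obs()["ft_force"].round(1))
m=(s[v+2:v+30,u-22:u+24].max(2))
for r in m: print("".join("#" if k<50 else ("+" if k<95 else ("o" if k>150 else ".")) for k in r))
E
```

```text
186 192 [  5.2   2.2 -11.7]
........+##+..+.................#+..##+.......
........+##+..+.................++.+##........
........+###..+.................#+..++........
.........###..++...............+++............
.........+++..+#+#++##+##++######+............
..............+###################+...........
..............+###################+...........
..............+###################+...........
..............+###################............
..............+##################+...+........
...............#################++...+........
..........++.+.+++#++++++++++++...++++........
..........++++.....ooooooo...oo...++++........
..........++++.....o..............+++.........
...........++++.................+++++.........
..............+.++.o...+++...+..+.+++.........
.......................+.....+....+++.........
.......................+..+..+....+++.........
...................+...............++.........
...................................+++........
....................o.........+...o.++........
........................+..........+++........
........................+..........+++........
........................+..++++....+++........
........................+...+++....+++........
........................+...++.+....++........
........................+..++..+....++........
...........................++..+....++........
```

Call:
{"op": "arm_command", "data": {"motion": [[[0,0,-0.06,0,1],[0,0,-0.06,0,1],[0,0,0,0,1],[0,0,0,0,1],[0,0,-0.06,0,1],[0,0,0,0,1],[0,0,0,0,1],[0,0,0,0,-1],[0,0,0,0,-1],[0,0,0,0,-1],[0,0,0,0,-1],[0,0,0,0,-1],[0,0,0.5,0,-1],[0,0,0.9,0,-1],[0,0,0.9,0,-1],[0,0,0.9,0,-1],[0,0,0,0,-1],[0,0,0,0,-1],[0,0,0,0,-1],[0,0,0,0,-1]]]}}

```text
time_s: 19.68
tcp_pos: [0.5257, -0.0339, 0.3067]
orientation: [179.9, -0.1, -164.3]
ft_force: [-0.7, -0.8, -1.4]
opening: 0.0853
grip_force: 0.0
```

```bash
python3 - <<'E'
from h import *
import cv2
print(bot.get_obs()["tcp_pos"],bot.get_obs()["ft_force"].round(1))
c=eyes.calibration("wrist");a=eyes.read_camera("wrist");
for _ in range(8): b=eyes.read_camera("wrist")
s=eyes.read_camera("scene");cv2.imwrite("pics/s13raw.png",s[:,:,::-1]);cv2.imwrite("pics/w13raw.png",b[:,:,::-1])
print("motion",(np.abs(a.astype(int)-b).max(2)>40).sum())
for nm,i,k in(("wrist",b,c),("scene",s,eyes.calibration("scene"))):
    p=proj(nm,(.5494,-.0374,.138),k);u,v=p.astype(int);y0,x0=max(v-70,0),max(u-70,0);m=(i[y0:v+70,x0:u+70].max(2)<50).astype(np.uint8)
    n,l,st,ce=cv2.connectedComponentsWithStats(m);print(nm,p.round(),[((st[j][:5]+[x0,y0,0,0,0]).tolist()) for j in range(1,n) if st[j][4]>40])
m=s[205:265,165:220].max(2)
for r in m: print("".join("#" if k<50 else ("+" if k<95 else ("o" if k>150 else ".")) for k in r))
E
```

```text
[ 0.5257332  -0.03389227  0.30671621] [-0.7 -0.8 -1.4]
motion 2012
wrist [272. 216.] [[257, 153, 40, 24, 381]]
scene [192. 209.] [[121, 213, 35, 26, 304], [183, 231, 20, 15, 185], [121, 247, 13, 25, 101], [228, 252, 9, 11, 46], [178, 269, 20, 9, 60]]
......................+++..++....++....................
..................o...+++..++....++....................
......................+++..++...o.+....................
......................+++...+....+++...................
......................+++...+....+++...................
......................+.....+....+++...................
......................+.++..+....+++...................
..................+......+........++...................
..................................+++..................
.......................+.....+...o.++..................
.......................+....+.....+++..................
.......................+....++....+++..................
.......................+.o.++.....+++..................
......................oooo+++......++..................
....................ooo...++++.....++..................
.........
[... 1810 characters left out ...]
++++++++++++++++++++++++++++
+++++++++++++++++++++++++++++++++++++++++++++++++++++++
+++++++++++++++++++++++++++++++++++++++++++++++++++++++
+++++++++++++++++++++++++++++++++++++++++++++++++++++++
+++++++++++++++++++++++++++++++++++++++++++++++++++++++
+++++++++++++++++++++++++++++++++++++++++++++++++++++++
+++++++++++++++++++++++++++++++++++++++++++++++++++++++
+++++++++++++++++++++++++++++++++++++++++++++++++++++++
+++++++++++++++++++++++++++++++++++++++++++++++++++++++
+++++++++++++++++++++++++++++++++++++++++++++++++++++++
+++++++++++++++++++++++++++++++++++++++++++++++++++++++
+++++++++++++++++++++++++++++++++++++++++++++++++++++++
+++++++++++++++++++++++++++++++++++++++++++++++++++++++
```

```bash
python3 - <<'E'
from h import *
from station import finish_job
import cv2
c=eyes.calibration("wrist");cs=eyes.calibration("scene")
a=eyes.read_camera("wrist")
for _ in range(6): b=eyes.read_camera("wrist")
mv=(np.abs(a.astype(int)-b).max(2)>40).sum();print("motion",mv)
P=[k["mtx"]@np.c_[k["R"],k["t"]] for k in(c,cs)]
X=cv2.triangulatePoints(P[0],P[1],np.array([[277.],[165.]]),np.array([[191.5],[238.]])).ravel();X=X[:3]/X[3]
d=np.linalg.norm(X-[.5494,-.0374,.138]);print("grip",X.round(4),"dist to eye",d.round(4))
if mv<60 and d<.08: print(finish_job())
E
```

```text
motion 5
grip [ 0.5125 -0.0413  0.0824] dist to eye 0.0669
the job is handed in; nothing more can be done
None
```

The lever is snapped shut and the hook is clipped on the eye with its gate shut, released and at rest; the job is handed in at about 21 s. The one doubt is whether the "gate sprung shut behind the bar" step registered, because with the tool pointing down the hook sits about 35° off square, just over that step's limit, so after it tipped forward on release I swung it up square to the crown, held it about half a second and let go again.

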